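# Overhang a shelf plank to its line and hold it for screwing

## Task

I am about to screw drawer runners to the underside of the white desk-shelf plank lying on the small grey letter cabinet. Without lifting it off the cabinet, slide the plank out over the cabinet's drawer fronts until the black line across it lies right above the cabinet's front top edge and square with it; that is past its balance point, so keep hold of the plank, flat on the cabinet, and finish while still holding it. Leave the runners, the screwdriver and the hand sanitiser where they are.

Things in the scene. Friction and masses are not known exactly. Their poses are not given: they have to be found in the camera images.
- plank: White plank, loose, flat on the cabinet: 460 (x) x 120 (y) x 18 mm, 0.64 to 0.9 kg, dry friction. Origin: centre of its underside; +x to its front end (the one sticking out), z up. At the rear end (x -230 to -212 mm) an upstand 18 mm thick, full width, rises 50 mm above its top: pinch it from above, fingers closing along x. Centre of mass at x = -22 mm: with the line at the edge it tips if let go.
- plank_line (a point): Centre of the black line (5 mm wide, across the whole plank, also on its long edges) on the plank's top face, 300 mm behind its front end (plank x = -70 mm), 18 mm above the underside. Axes as the plank.
- plank_upstand (a point): Point to grip: middle of the plank's rear upstand, 27 mm above the plank's top face, 23 mm below the upstand's top. Axes as the plank; the upstand is 18 mm thick along x and 120 mm along y.
- cabinet: Grey steel letter cabinet with four shallow drawers (which stay shut), fixed on the desk: 340 (x, deep) x 280 (y, wide) x 160 mm high, flat top. Origin at the centre of its underside; +x points out of its drawer fronts, the direction in which the plank is to be slid; z up.
- cabinet_edge (a point): Middle of the cabinet's front top edge (cabinet x = +170 mm, y = 0, 160 mm above the desk). The edge runs along the cabinet's y, 280 mm long. Axes as the cabinet.
- runner_a: Steel drawer runner, a flat channel 280 (x) x 45 x 13 mm lying loose on the desk; origin at the centre of its underside. Leave it alone.
- runner_b: Second steel drawer runner, as the first. Leave it alone.
- screwdriver: Screwdriver with a red handle, 200 mm long along its x, lying loose on the desk. Leave it alone.
- sanitiser: White hand-sanitiser pump bottle with a blue label, 60 mm across, 148 mm high, standing loose on the desk; origin at the centre of its foot. Leave it alone.

How it is judged:
By the outcome, as a careful person would: the job done as asked, in the order asked, and still so for the second after the job is handed in, while the arm keeps its last pose, push and grip.
It also fails if it takes over 35 s, if anything falls off the work surface, if the arm or the gripper's body presses on something with over 40 N, if the wrist force passes 120 N, or if a joint passes its speed limit or range.

## Robot

A 6-joint arm with a two-finger parallel gripper is mounted at the origin on the work surface. World frame = base frame: x ahead of the robot, y to its left, z up, the work surface at z = 0. Lengths are in m, angles in rad, forces in N, time in s.
With the tool pointing down it reaches from about 0.35 to 0.975 m from the base axis. Payload 4.9 kg.
Tool frame: the origin (TCP) lies at the very end of the fingers, on their centre line; the grasp point (between the pads) lies 19 mm behind it (grasp_offset is the distance from the TCP to the grasp point, in m); x points along the fingers, y is the direction in which the jaws open and shut, and the axes are right-handed (so a half turn about x gives the same grasp; the last joint's range is limited). The gripper opens to 85 mm and grips with 20 to 120 N. Pads are 22 mm wide; open, the fingers measure 114 mm over their backs; the gripper's body (76 mm by 85 mm) begins 54 mm behind the grasp point. The pads swing forward as they close: fully open they stand 13 mm farther back than shut.
Start: joints at [-1.364, 0.053, 1.613, -0, 1.476, -0.119], TCP at [0.2, -0.592, 0.231] pointing down, gripper open.
Joint ranges: [-3.01, 3.01], [-1.01, 2.22], [0.06, 2.58], [-1.02, 4.17], [0.09, 2.62], [-3.14, 3.14]. Speed limits (rad/s): [2.57, 2.57, 3.14, 3.14, 3.14, 3.14].

## Interface

Orientations are given as a rotation vector (axis times angle).
In Python, from station import get_obs, get_image, camera_model, finish_job, grasp_offset gives the robot as it stands.
- The arm moves only by the shell command python3 -m crank 'ROWS' [OPENING] [FORCE]. ROWS is JSON, a list that holds one entry, the list of rows, each a list of 4 numbers: the shift along the world's x, y, z in m, then the turn about the world's z in degrees. In form: [[[dx, dy, dz, turn], ...]]. A call has 1 to 5 rows; each row is the pose to reach, as a shift and turn from the pose commanded when the call began; what a row does not reach only later rows make up. A row lasts 1/12 s, in which the tool goes at most 41.7 mm and 7.16 degrees, less where a joint would pass 70% of its speed; a pose out of reach is approached as far as the arm can. A call with a gripper value outside its range is refused whole. OPENING is the opening, from 0 (shut) to 1 (fully open), set as the call begins (- or left out, the last holds). The fingers move at their own pace and stop on an object; FORCE is the grip in N (left out, the last holds). Time passes only in rows, so rows that repeat a pose let the fingers close. It gives the time, the measured TCP pose, the force and the opening at its end, in the units of the state.
- get_obs(): the state, without advancing time (a new reading comes with each control period).
- get_image(name): name is "scene" or "side" or "wrist"; returns (picture, depth): 480x640x3 uint8, red, green, blue; 480x640 float32, m along the optical axis (not along the pixel's ray), 0 where there is no reading.
- camera_model(name): a dict with "fx", "fy", "cx", "cy" (pixels), "xyz" and "attitude" of the camera in the world. Camera axes: x right, y down, z forward; pixel columns grow to the right and rows downward; lengths in m; the calibration is good to about 2 mm. A picture is of the moment at which its call begins: read the wrist's pose just before it. camera_model takes no time and is no camera call; for the wrist camera it gives the pose at the moment of the call.
- finish_job(): hands the job in, once; it reports no verdict.
The state is a dict: "t": time; "q": joint angles; "dq": joint speeds; "effort": joint torques, N m; "tool_pos": TCP position; "tool_rot": TCP orientation; "contact_force": force on the tool from outside, world axes, zero at the start; "wrist_torque": the same for the moment, N m; "opening": finger opening in m.
Only numpy, scipy, OpenCV 4.12 (cv2) and the standard library are available. Lean on these libraries where they do the work, as an engineer would, in place of code of your own. Each camera call takes 0.05 s, during which the arm holds its last target.

## Working session

There is one attempt and no reset: what is moved stays moved. The work goes in short steps, Python scripts to look and compute and a shell command to move; the robot and the scene stay as the last step left them, time stands still between calls to the robot, and variables do not carry over. Pictures are saved under pics/ and viewed, and the job is handed in when it is done.

```bash
ls; mkdir -p pics
python3 - <<'E'
from station import *
import cv2
o=get_obs();print(o)
print(grasp_offset)
for n in ["scene","side","wrist"]:
    print(n,camera_model(n))
    p,d=get_image(n)
    import numpy as np
    np.savez(f"pics/{n}0.npz",p=p,d=d)
    cv2.imwrite(f"pics/{n}0.png",p[:,:,::-1])
E
```

```text
pics
{'t': 0.0, 'q': array([-1.36398237e+00,  5.33705252e-02,  1.61427817e+00, -3.21533381e-05,
        1.47596778e+00, -1.19004489e-01]), 'dq': array([-0.00082331, -0.00099812, -0.00010372, -0.00113566, -0.0007928 ,
       -0.00075403]), 'effort': array([ 1.56382477e-03, -3.93680656e+01, -3.70173240e+01, -1.27363428e-04,
        7.14629365e-03, -1.22418694e-06]), 'tool_pos': array([ 0.19991604, -0.59152208,  0.23006398]), 'tool_rot': array([ 2.04584048,  0.33838478, -2.04609095]), 'contact_force': array([0.0450237 , 0.09621113, 0.2734938 ]), 'wrist_torque': array([-0.00702048,  0.04414618,  0.01931437]), 'opening': 0.0851988778460274}
0.0187
scene {'fx': 545.8649495602764, 'fy': 545.8649495602764, 'cx': 314.58168810708906, 'cy': 229.67230290141006, 'xyz': array([1.4452237 , 0.32581692, 0.75306837]), 'attitude': array([-1.31322227, -1.93754486,  1.06499018])}
side {'fx': 588.3231552467076, 'fy': 588.3231552467076, 'cx': 318.87455208022345, 'cy': 240.2309729917627, 'xyz': array([ 0.28247215, -1.16172452,  0.98073813]), 'attitude': array([-2.17443346,  0.20313984, -0.10761885])}
wrist {'fx': 339.005171151361, 'fy': 339.005171151361, 'cx': 324.91186036975085, 'cy': 237.58268048839346, 'xyz': array([ 0.27734601, -0.56508286,  0.37267173]), 'attitude': array([ 2.33232502, -1.67412543, -0.27051519])}
```

View pics/scene0.png

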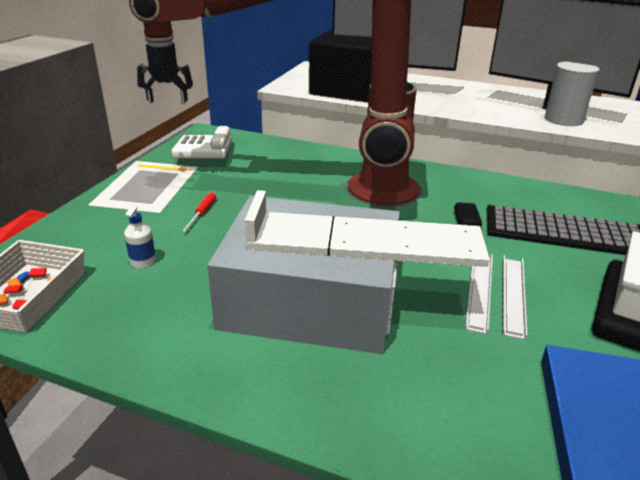

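View pics/side0.png

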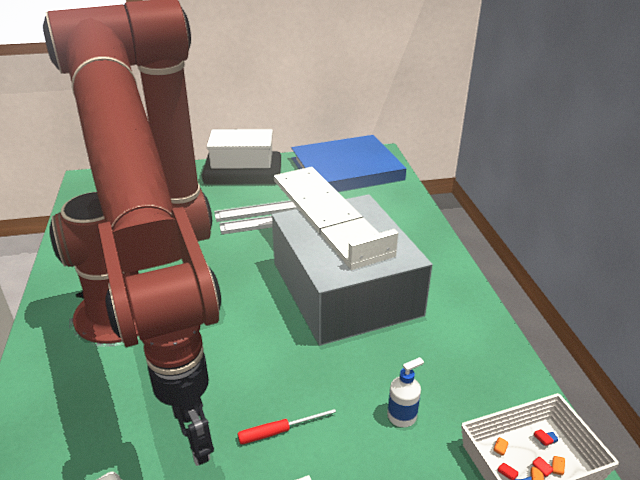

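View pics/wrist0.png

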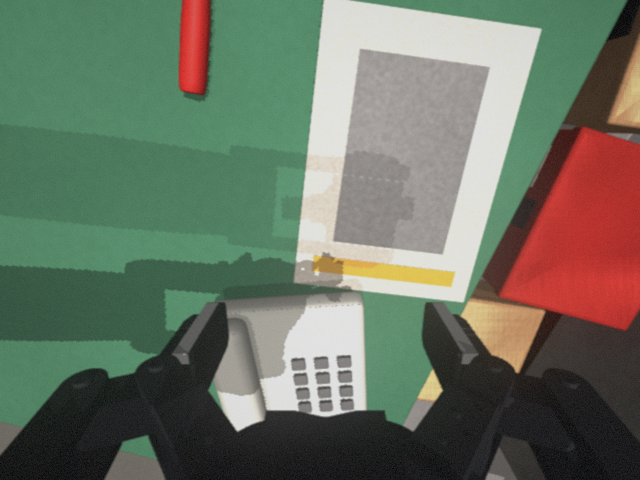

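The scene view shows the upstand at about (257,218), the line at (331,236) and the cabinet top from (213,265) to (398,210). The plank points towards world +y. In the side view the upstand is at (372,247). Next I'll enlarge both views to read the corners.

Run:
```python
import cv2
a=cv2.imread('pics/scene0.png')[180:360,200:500];cv2.imwrite('pics/sc_c.png',cv2.resize(a,(800,480),interpolation=cv2.INTER_CUBIC))
a=cv2.imread('pics/side0.png')[155:345,260:440];cv2.imwrite('pics/si_c.png',cv2.resize(a,None,fx=3,fy=3,interpolation=cv2.INTER_CUBIC))
```

```text
(no output)
```

View pics/sc_c.png

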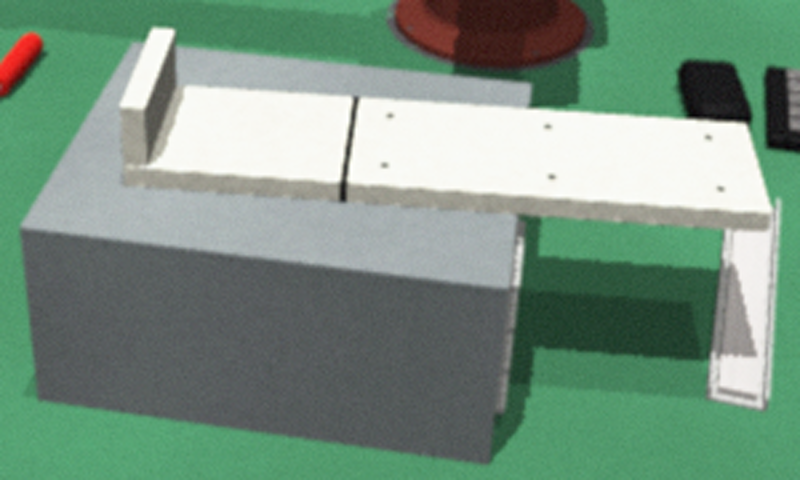

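View pics/si_c.png

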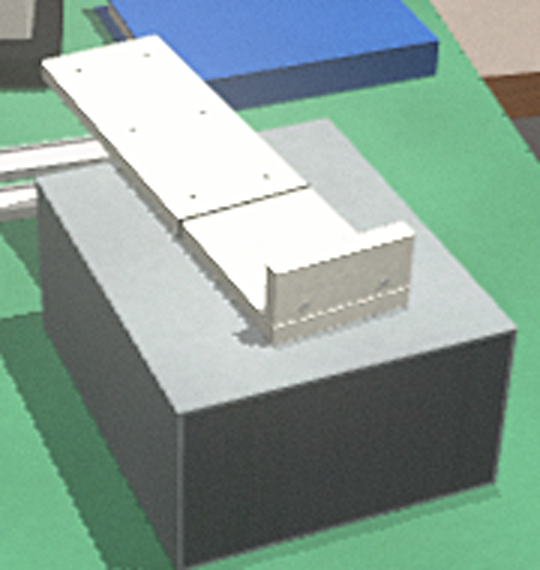

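```bash
cat > h.py <<'E'
import numpy as np, cv2
from scipy.spatial.transform import Rotation as R
from station import *
def ray(cm,uv,z):
    uv=np.atleast_2d(uv).astype(float)
    d=np.c_[(uv[:,0]-cm['cx'])/cm['fx'],(uv[:,1]-cm['cy'])/cm['fy'],np.ones(len(uv))]
    w=d@R.from_rotvec(cm['attitude']).as_matrix().T
    return cm['xyz']+w*((z-cm['xyz'][2])/w[:,2])[:,None]
def proj(cm,P):
    c=(np.atleast_2d(P)-cm['xyz'])@R.from_rotvec(cm['attitude']).as_matrix()
    return np.c_[cm['fx']*c[:,0]/c[:,2]+cm['cx'],cm['fy']*c[:,1]/c[:,2]+cm['cy']]
E
python3 - <<'E'
from h import *
np.set_printoptions(precision=4,suppress=True)
S={'scene':(8/3,200,180,dict(cab=[(135,43),(530,84),(513,289),(24,229)],line=[(355.5,97),(344.5,190)],front=[(745,123),(770,212)],ups=[(152,28),(175,31),(146,110),(121,107)])),
'side':(3,260,155,dict(cab=[(178,413),(514,329),(328,120),(38,182)],line=[(180,219),(308,187)],front=[(42,62),(155,37)],ups=[(268,271),(412,232)]))}
for n,(s,ox,oy,D) in S.items():
    cm=camera_model(n)
    for k,v in D.items():
        uv=(np.array(v)+.5)/s-.5+[ox,oy]
        P=ray(cm,uv,{'cab':.16,'line':.178,'front':.178,'ups':.228}[k])[:,:2]
        e=np.diff(np.vstack([P,P[:1]]),axis=0)
        print(n,k,P.round(4).tolist(),'mean',P.mean(0),'len',np.hypot(*e.T),'ang',np.degrees(np.arctan2(e[:,1],e[:,0])))
E
```

```text
scene cab [[0.4672, -0.2002], [0.4041, 0.1305], [0.6774, 0.1858], [0.7417, -0.1471]] mean [ 0.5726 -0.0077] len [0.3367 0.2788 0.3391 0.2796] ang [ 100.7931   11.442   -79.0585 -169.0354]
scene line [[0.5094, 0.0147], [0.6354, 0.0512]] mean [0.5724 0.0329] len [0.1311 0.1311] ang [  16.152 -163.848]
scene front [[0.4303, 0.3038], [0.5468, 0.3347]] mean [0.4886 0.3193] len [0.1205 0.1205] ang [  14.8662 -165.1338]
scene ups [[0.5523, -0.139], [0.5499, -0.1205], [0.665, -0.0878], [0.6682, -0.1058]] mean [ 0.6088 -0.1133] len [0.0186 0.1197 0.0183 0.1205] ang [  97.5817   15.838   -80.1858 -164.0282]
side cab [[0.4652, -0.2034], [0.7367, -0.153], [0.6765, 0.1774], [0.4039, 0.1217]] mean [ 0.5706 -0.0143] len [0.2761 0.3359 0.2782 0.3308] ang [  10.5124  100.332  -168.4576  -79.3218]
side line [[0.5085, 0.0164], [0.6233, 0.0441]] mean [0.5659 0.0303] len [0.118 0.118] ang [  13.5722 -166.4278]
side front [[0.4306, 0.3011], [0.5438, 0.3307]] mean [0.4872 0.3159] len [0.117 0.117] ang [  14.6386 -165.3614]
side ups [[0.5452, -0.1364], [0.6641, -0.1068]] mean [ 0.6046 -0.1216] len [0.1226 0.1226] ang [  13.9659 -166.0341]
```

Run:
```python
from h import *
o=get_obs();M=R.from_rotvec(o['tool_rot']).as_matrix();print(M.round(4));j=np.degrees(np.arctan2(M[1,1],M[0,1]));print('jaw yaw',j,'turn to 105:',(105-j+90)%180-90, o['tool_pos'], np.array([.606,-.113,.26])-o['tool_pos'],o['q'][5])
```

```text
[[-3.000e-04  3.201e-01 -9.474e-01]
 [ 1.600e-03 -9.474e-01 -3.201e-01]
 [-1.000e+00 -1.600e-03 -2.000e-04]]
jaw yaw -71.33340463429704 turn to 105: -3.6665953657029604 [ 0.19993477 -0.59164982  0.23032089] [0.40606523 0.47864982 0.02967911] -0.11901246045951369
```

```bash
python3 -m crank '[[[0.01,0.015,0.035,0],[0.03,0.04,0.06,-1],[0.055,0.065,0.08,-2],[0.08,0.094,0.08,-3],[0.105,0.124,0.08,-3.7]]]' 1 && python3 -m crank '[[[0.025,0.03,0,0],[0.05,0.059,0,0],[0.075,0.088,0,0],[0.1,0.118,0,0],[0.125,0.147,0,0]]]' && python3 -m crank '[[[0.025,0.03,0,0],[0.05,0.059,0,0],[0.075,0.088,0,0],[0.1,0.118,0,0],[0.125,0.147,0,0]]]' && python3 -m crank '[[[0.025,0.03,0,0],[0.051,0.061,0,0],[0.051,0.061,0,0],[0.051,0.061,0,0]]]'
python3 - <<'E'
from h import *
o=get_obs();M=R.from_rotvec(o['tool_rot']).as_matrix();print(o['tool_pos'],np.degrees(np.arctan2(M[1,1],M[0,1])),o['q'])
for n in ['scene','side','wrist']:
    cm=camera_model(n);p,d=get_image(n);cv2.imwrite(f'pics/{n}1.png',p[:,:,::-1])
    if n=='wrist': print(cm)
E
```

```text
t: 0.57
tool_pos: [0.306, -0.4677, 0.3135]
tool_rot: [2.083, 0.268, -2.08]
contact_force: [0.1, 0.2, 0.4]
opening: 0.0852
t: 0.98
tool_pos: [0.4308, -0.3193, 0.3111]
tool_rot: [2.082, 0.274, -2.082]
contact_force: [0.2, -1.2, 0.3]
opening: 0.0858
t: 1.4
tool_pos: [0.5558, -0.1722, 0.311]
tool_rot: [2.082, 0.274, -2.082]
contact_force: [0.1, -1.3, 0.2]
opening: 0.0856
t: 1.73
tool_pos: [0.6066, -0.1113, 0.3103]
tool_rot: [2.079, 0.277, -2.082]
contact_force: [-0.4, 0.2, -0.0]
opening: 0.0854
[ 0.60663736 -0.11125275  0.31034059] -74.8331508910882 [-3.01877435e-01 -2.27484298e-04  1.53644894e+00 -2.16812337e-04
  1.60703317e+00  1.00419922e+00]
{'fx': 339.005171151361, 'fy': 339.005171151361, 'cx': 324.91186036975085, 'cy': 237.58268048839346, 'xyz': array([ 0.68472283, -0.09152379,  0.45322972]), 'attitude': array([ 2.27929918, -1.75073361, -0.28182669])}
```

View pics/wrist1.png

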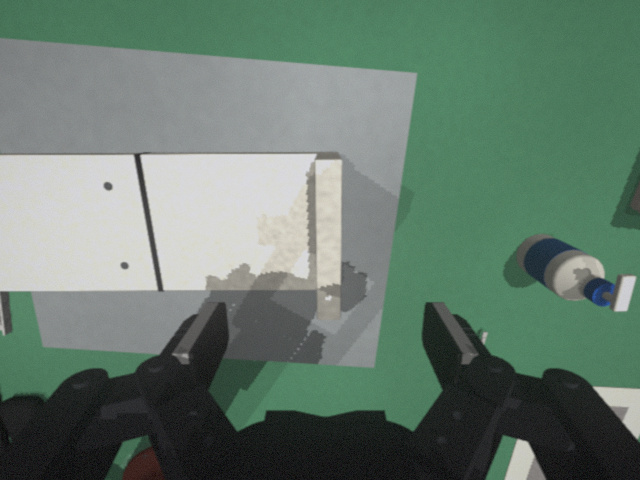

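View pics/scene1.png

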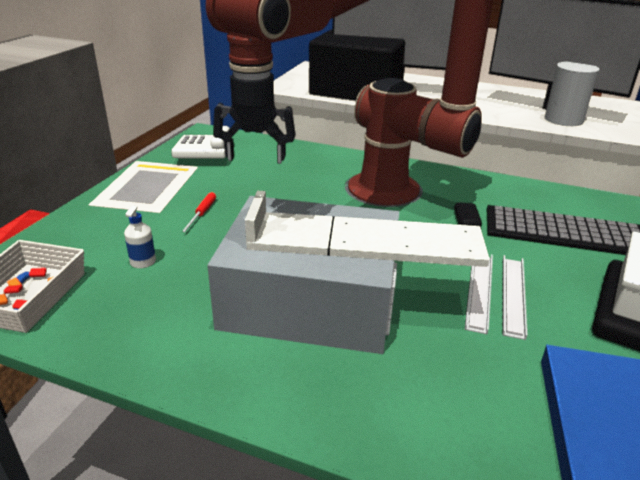

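View pics/side1.png

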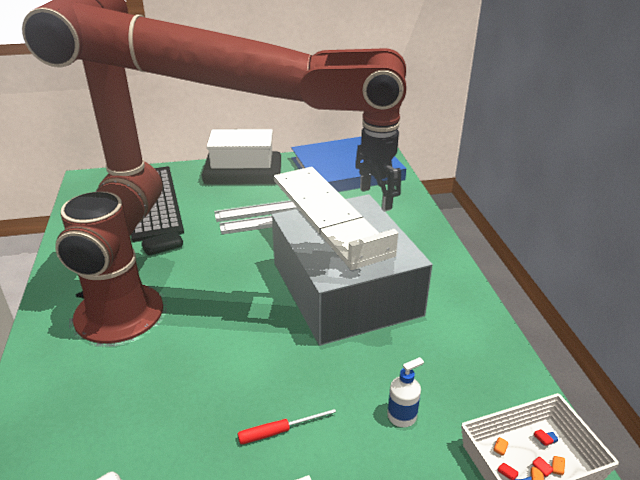

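Run:
```python
from h import *
np.set_printoptions(precision=4,suppress=True)
cm=camera_model('wrist')
for k,z,v in [('ups',.228,[(316,160),(341,160),(341,318),(317,319)]),('line',.178,[(140,154),(159.5,290)]),('cab',.16,[(416,73),(375,367),(43,347)]),('plankedge near',.178,[(0,291),(159,290),(310,290)]),('far',.178,[(0,155),(140,154),(310,154)])]:
    P=ray(cm,v,z)[:,:2];e=np.diff(np.vstack([P,P[:1]]),axis=0)
    print(k,P.round(4).tolist(),P.mean(0),'len',np.hypot(*e.T),'ang',np.degrees(np.arctan2(e[:,1],e[:,0])))
```

```text
ups [[0.6624, -0.0922], [0.6666, -0.1079], [0.5533, -0.1398], [0.5478, -0.1224]] [ 0.6075 -0.1156] len [0.0163 0.1176 0.0183 0.1185] ang [ -75.1115 -164.2533  107.5954   14.7872]
line [[0.6262, 0.0435], [0.51, 0.0156]] [0.5681 0.0296] len [0.1195 0.1195] ang [-166.4903   13.5097]
cab [[0.7407, -0.1515], [0.4666, -0.2044], [0.4032, 0.1305]] [ 0.5368 -0.0751] len [0.2792 0.3408 0.4398] ang [-169.0694  100.7189  -39.8709]
plankedge near [[0.4721, 0.1546], [0.5099, 0.0161], [0.5449, -0.1155]] [0.5089 0.0184] len [0.1436 0.1362 0.2797] ang [-74.7291 -75.1289 105.0763]
far [[0.5969, 0.1505], [0.6262, 0.0435], [0.6607, -0.0864]] [0.628  0.0359] len [0.1109 0.1345 0.2454] ang [-74.7126 -75.1108 105.0692]
```

The wrist view shows the upstand top between (316,160) and (341,318), and the line from (140,154) to (159,290). Rays onto the known heights put the grip point at about (0.607,-0.114). The plank's yaw is about 105° and the cabinet's about 101°. The sizes match what was given (117–120 mm and 17–18 mm). Next I descend and grip.

```bash
python3 -m crank '[[[0,-0.003,-0.03,0],[0,-0.003,-0.06,0],[0,-0.003,-0.09,0],[0,-0.003,-0.107,0],[0,-0.003,-0.107,0]]]' && python3 -m crank '[[[0,0,-0.008,0],[0,0,-0.015,0],[0,0,-0.015,0],[0,0,-0.015,0]]]'
python3 - <<'E'
from h import *
o=get_obs();print(o['tool_pos'],o['contact_force'])
p,d=get_image('side');cv2.imwrite('pics/side2.png',cv2.resize(p[150:350,250:450,::-1],None,fx=3,fy=3))
E
```

```text
t: 2.3
tool_pos: [0.6024, -0.1167, 0.1985]
tool_rot: [2.076, 0.275, -2.094]
contact_force: [0.1, 0.1, -0.9]
opening: 0.0855
t: 2.63
tool_pos: [0.6064, -0.1165, 0.1903]
tool_rot: [2.083, 0.272, -2.081]
contact_force: [0.7, 0.3, 0.6]
opening: 0.0856
[ 0.6064058  -0.1164957   0.19034691] [0.69932528 0.25609466 0.61148428]
```

View pics/side2.png

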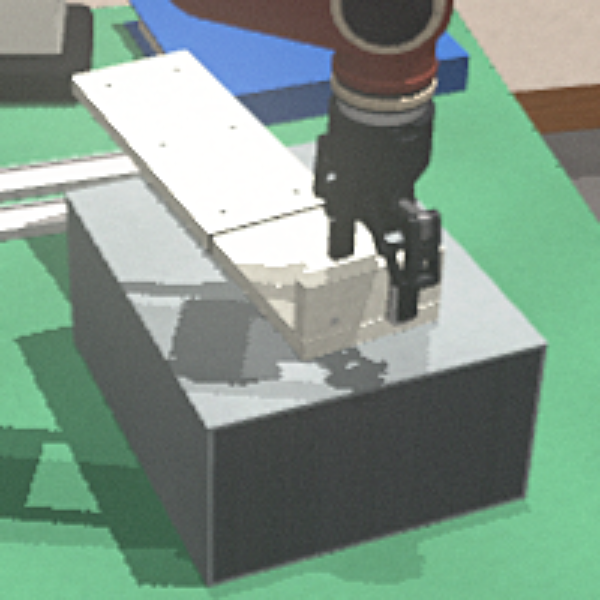

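The fingers straddle the upstand (jaws at about (340,235) and (405,290) in the crop). Closing now.

```bash
python3 -m crank '[[[0,0,0,0],[0,0,0,0],[0,0,0,0],[0,0,0,0],[0,0,0,0]]]' 0 60 && python3 -m crank '[[[0,0,0,0],[0,0,0,0],[0,0,0,0],[0,0,0,0],[0,0,0,0]]]' 0 100
python3 - <<'E'
from h import *
np.set_printoptions(precision=4,suppress=True)
o=get_obs();print(o)
M=R.from_rotvec(o['tool_rot']).as_matrix();print(np.degrees(np.arctan2(M[1,1],M[0,1])))
cm=camera_model('wrist');print(cm)
p,d=get_image('wrist');cv2.imwrite('pics/wrist3.png',p[:,:,::-1])
p,d=get_image('scene');cv2.imwrite('pics/scene3.png',cv2.resize(p[150:350,200:500,::-1],None,fx=2.6,fy=2.6))
E
```

```text
t: 3.1
tool_pos: [0.6061, -0.1161, 0.1895]
tool_rot: [2.082, 0.273, -2.082]
contact_force: [-0.5, 0.6, 0.6]
opening: 0.0257
t: 3.52
tool_pos: [0.6061, -0.1158, 0.1897]
tool_rot: [2.082, 0.274, -2.082]
contact_force: [-1.5, 2.1, 3.6]
opening: 0.0169
{'t': 3.5167, 'q': array([-0.3095,  0.0624,  1.6731,  0.0005,  1.4062,  0.9995]), 'dq': array([-0.0012, -0.0025, -0.0006, -0.0006, -0.0013,  0.0016]), 'effort': array([ -1.6416, -37.085 , -35.5415,  -0.4387,  -0.6696,   0.2724]), 'tool_pos': array([ 0.6061, -0.1158,  0.1897]), 'tool_rot': array([ 2.0821,  0.2744, -2.0819]), 'contact_force': array([-1.5459,  2.1364,  3.5699]), 'wrist_torque': array([0.3762, 0.2656, 0.2584]), 'opening': 0.01686705863203642}
-75.00793319929184
{'fx': 339.005171151361, 'fy': 339.005171151361, 'cx': 324.91186036975085, 'cy': 237.58268048839346, 'xyz': array([ 0.6849, -0.0941,  0.3321]), 'attitude': array([ 2.2806, -1.7509, -0.2813])}
```

View pics/wrist3.png

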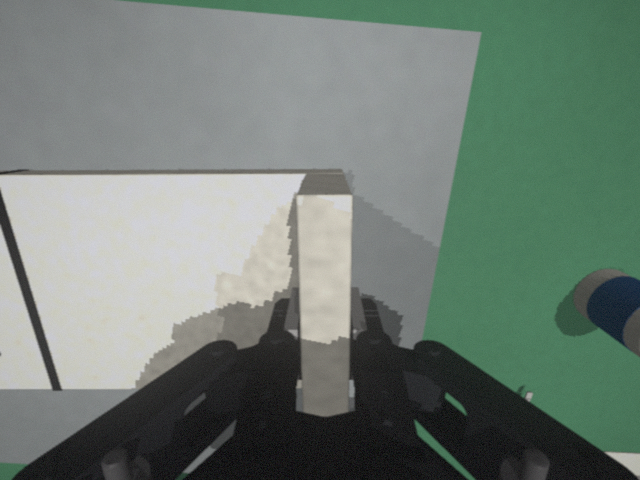

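View pics/scene3.png

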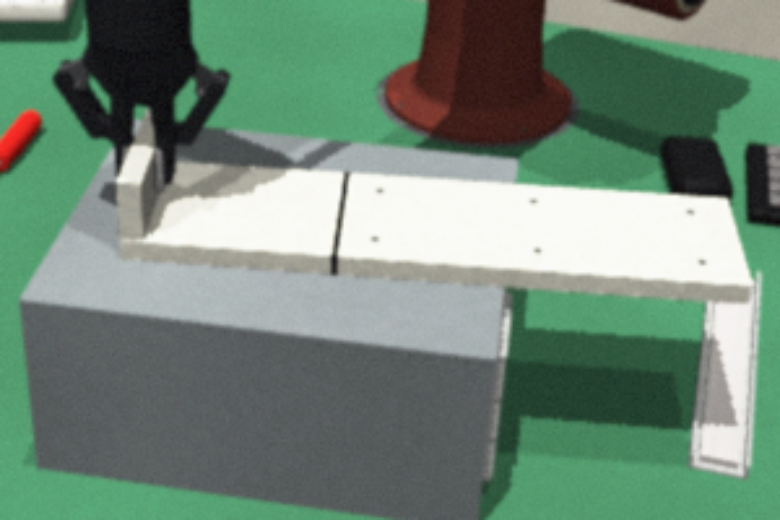

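The upstand is gripped near its middle: opening 17 mm, and in the wrist view it sits between the pads at about (325,320). Next I slide about 80% of the way while squaring the plank.

```bash
python3 -m crank '[[[-0.002,0.006,0,-0.3],[-0.005,0.016,0,-0.8],[-0.008,0.027,0,-1.3],[-0.012,0.038,0,-1.8],[-0.015,0.05,0,-2.3]]]' && python3 -m crank '[[[-0.004,0.012,0,-0.5],[-0.008,0.024,0,-1],[-0.012,0.037,0,-1.5],[-0.015,0.048,0,-1.7],[-0.015,0.048,0,-1.7]]]'
python3 - <<'E'
from h import *
np.set_printoptions(precision=4,suppress=True)
o=get_obs();print(o['t'],o['tool_pos'],o['contact_force'],o['wrist_torque'],o['opening'])
M=R.from_rotvec(o['tool_rot']).as_matrix();print(np.degrees(np.arctan2(M[1,1],M[0,1])))
for n in ['scene','side']:
    p,d=get_image(n);cv2.imwrite(f'pics/{n}4.png',p[:,:,::-1])
a=cv2.imread('pics/scene4.png')[180:360,300:560];cv2.imwrite('pics/sc4c.png',cv2.resize(a,None,fx=3,fy=3,interpolation=cv2.INTER_CUBIC))
a=cv2.imread('pics/side4.png')[135:345,240:440];cv2.imwrite('pics/si4c.png',cv2.resize(a[:130],None,fx=4,fy=4,interpolation=cv2.INTER_CUBIC))
E
```

```text
t: 4.03
tool_pos: [0.5914, -0.068, 0.1899]
tool_rot: [2.105, 0.226, -2.102]
contact_force: [1.0, -6.7, 2.5]
opening: 0.0168
t: 4.45
tool_pos: [0.5764, -0.0177, 0.19]
tool_rot: [2.123, 0.201, -2.118]
contact_force: [1.5, 1.2, 2.5]
opening: 0.017
4.45 [ 0.5764 -0.0177  0.19  ] [1.5052 1.1848 2.5318] [ 0.0382  0.0627 -0.1848] 0.01704350667557024
-79.05133213756702
```

View pics/sc4c.png

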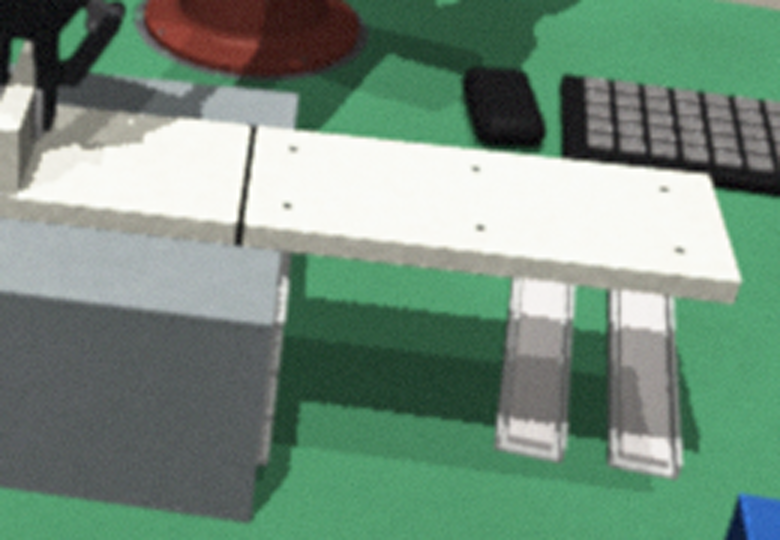

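View pics/si4c.png

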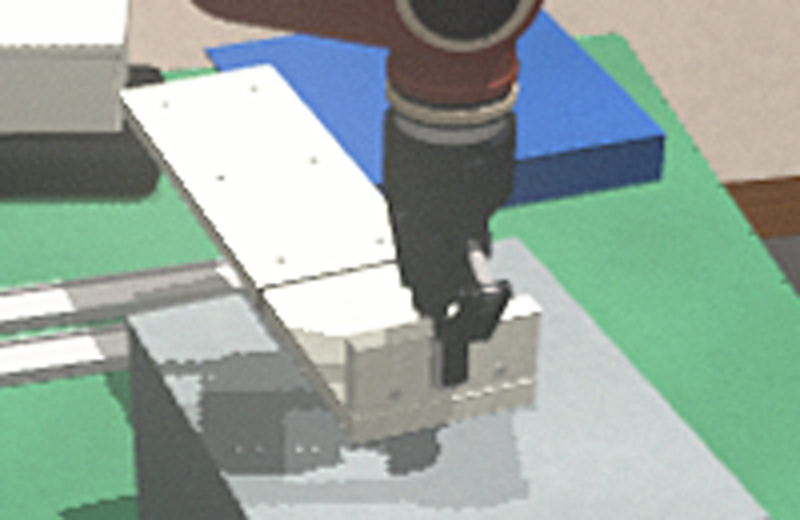

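```bash
cat > meas.py <<'E'
from h import *
import sys
np.set_printoptions(precision=4,suppress=True)
def fit(uv):  # robust x = a y + b
    uv=np.array(uv); k=np.ones(len(uv),bool)
    for _ in range(4):
        c=np.polyfit(uv[k,1],uv[k,0],1); r=uv[:,0]-np.polyval(c,uv[:,1]); k=np.abs(r)<max(2*np.median(np.abs(r[k])),.3)
    return c,k.sum(),uv[k,1].min(),uv[k,1].max()
def scene_meas(img,lx,edge_x,rows_line,rows_edge):
    """lx: (u,v),(u,v) rough line; edge_x: rough edge pts"""
    cm=camera_model('scene'); g=img.astype(float); gray=g.mean(2)
    (u0,v0),(u1,v1)=lx; L=[]
    for v in range(*rows_line):
        u=u0+(u1-u0)*(v-v0)/(v1-v0); c=np.arange(int(u)-6,int(u)+8)
        s=gray[v,c]; w=np.clip(np.percentile(s,70)-20-s,0,None)
        if w.max()>40: L.append((np.sum(w*c)/w.sum(),v))
    E=[];(u0,v0),(u1,v1)=edge_x
    gr=g[:,:,1]-(g[:,:,0]+g[:,:,2])/2   # greenness
    for rr in rows_edge:
      for v in range(*rr):
        u=u0+(u1-u0)*(v-v0)/(v1-v0); c=np.arange(int(u)-6,int(u)+8)
        s=cv2.GaussianBlur(gray[v:v+1].astype(np.float32),(1,1),0)[0,c]*0+ gr[v,c]
        lo,hi=np.median(s[:4]),np.median(s[-4:])
        if hi-lo<15: continue
        i=np.where((s[:-1]<(lo+hi)/2)&(s[1:]>=(lo+hi)/2))[0]
        if len(i)==1: i=i[0];E.append((c[i]+((lo+hi)/2-s[i])/(s[i+1]-s[i]),v))
    out={}
    for k,U,z in (('line',L,.178),('edge',E,.16)):
        c,n,a,b=fit(U); uv=np.array([(np.polyval(c,a),a),(np.polyval(c,b),b)])
        P=ray(cm,uv,z)[:,:2]; e=P[1]-P[0]
        print(k,n,'rows',a,b,'uv',uv.round(1).tolist(),P.round(4).tolist(),'ang',np.degrees(np.arctan2(e[1],e[0])).round(2))
        out[k]=P
    e=out['edge'];t=(e[1]-e[0])/np.linalg.norm(e[1]-e[0]); u=np.array([-t[1],t[0]])
    for nm,p in (('end0',out['line'][0]),('end1',out['line'][1]),('mid',out['line'].mean(0))):
        print(nm,'ahead of edge mm',1000*((p-e[0])@u).round(5))
    return out
E
python3 - <<'E'
from meas import *
img=cv2.imread('pics/scene4.png')[:,:,::-1]
f=lambda x,y:((x+.5)/3-.5+300,(y+.5)/3-.5+180)
print(f(253,127),f(241,230),f(296,95),f(272,325))
scene_meas(img,(f(253,127),f(241,230)),(f(297,95),f(272,325)),(223,256),((212,222),(266,286)))
E
```

```text
(384.0, 222.0) (380.0, 256.3333333333333) (398.3333333333333, 211.33333333333334) (390.3333333333333, 288.0)
line 31 rows 223.0 253.0 uv [[384.0, 223.0], [379.8, 253.0]] [[0.4953, 0.1208], [0.605, 0.142]] ang 10.95
edge 23 rows 212.0 281.0 uv [[398.8, 212.0], [395.3, 281.0]] [[0.4073, 0.1322], [0.655, 0.1862]] ang 12.3
end0 ahead of edge mm -29.85
end1 ahead of edge mm -32.480000000000004
mid ahead of edge mm -31.169999999999998
```

Run:
```python
import cv2
a=cv2.imread('pics/scene4.png')
x=cv2.resize(a[205:225,375:415],None,fx=18,fy=18,interpolation=cv2.INTER_NEAREST)
y=cv2.resize(a[258:292,375:415],None,fx=10,fy=10,interpolation=cv2.INTER_NEAREST)
cv2.imwrite('pics/z1.png',x);cv2.imwrite('pics/z2.png',y)
```

```text
(no output)
```

View pics/z1.png

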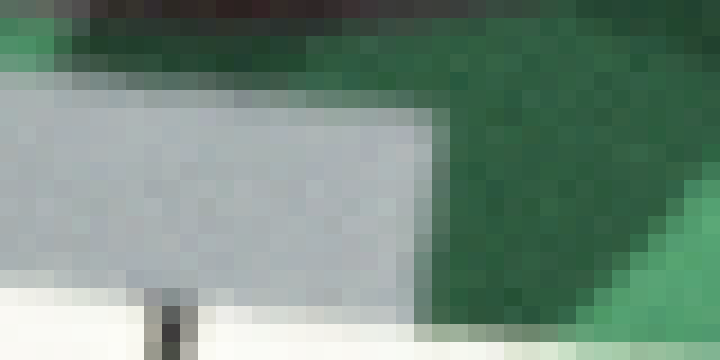

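View pics/z2.png

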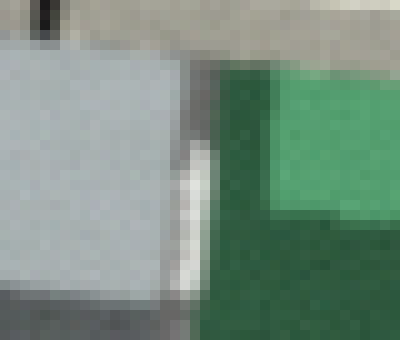

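```bash
cat >> meas.py <<'E'
def rel(n,line,edge):
    cm=camera_model(n); edge=np.array(edge,float);line=np.array(line,float)
    P=ray(cm,edge,.16)[:,:2]; m=P.mean(0); t=np.linalg.svd(P-m)[2][0]; t*=np.sign(t[0]); u=np.array([-t[1],t[0]])
    Q=ray(cm,line,.178)[:,:2]
    tq=np.linalg.svd(Q-Q.mean(0))[2][0]; tq*=np.sign(tq[0])
    print(n,'edge ang',np.degrees(np.arctan2(t[1],t[0])),'resid mm',(P-m)@u*1e3,'pts',P.round(4).tolist())
    print('  line ang',np.degrees(np.arctan2(tq[1],tq[0])),'len',np.linalg.norm(Q[-1]-Q[0]),'ahead mm',(Q-m)@u*1e3,'mid',Q.mean(0))
E
python3 - <<'E'
from meas import *
rel('scene',[(384,223),(379.8,253)],[(398.9,212),(397.7,221),(393.,265),(391.,285)])
E
```

```text
scene edge ang 10.721191316809893 resid mm [ 0.2422 -0.2462 -0.138   0.142 ] pts [[0.4073, 0.1323], [0.4461, 0.1392], [0.608, 0.17], [0.6695, 0.1819]]
  line ang 10.98223259590126 len 0.1117321104872853 ahead mm [-27.5277 -27.0187] mid [0.5501 0.1314]
```

In the scene view the line sits 27.3 mm short of the edge and within 0.3° of square. The tool pose gives the same 27.3 mm. Now the last stretch.

```bash
python3 -m crank '[[[-0.001,0.006,0,0],[-0.002,0.013,0,-0.1],[-0.004,0.02,0,-0.1],[-0.005,0.0265,0,-0.1],[-0.005,0.0265,0,-0.1]]]' - 110 && python3 -m crank '[[[0,0,0,0],[0,0,0,0],[0,0,0,0]]]'
python3 - <<'E'
from h import *
np.set_printoptions(precision=4,suppress=True)
o=get_obs();print(o['t'],o['tool_pos'],o['contact_force'],o['wrist_torque'],o['opening'])
M=R.from_rotvec(o['tool_rot']).as_matrix();print(np.degrees(np.arctan2(M[1,1],M[0,1])),M[:,0])
for n in ['scene','side','wrist']:
    p,d=get_image(n);cv2.imwrite(f'pics/{n}5.png',p[:,:,::-1])
a=cv2.imread('pics/scene5.png')[200:300,360:430];cv2.imwrite('pics/sc5c.png',cv2.resize(a,None,fx=6,fy=6,interpolation=cv2.INTER_NEAREST))
a=cv2.imread('pics/side5.png')[130:260,230:430];cv2.imwrite('pics/si5c.png',cv2.resize(a,None,fx=4,fy=4,interpolation=cv2.INTER_NEAREST))
E
```

```text
t: 4.97
tool_pos: [0.572, 0.007, 0.1904]
tool_rot: [2.123, 0.197, -2.118]
contact_force: [0.8, -4.5, 4.3]
opening: 0.017
t: 5.22
tool_pos: [0.572, 0.007, 0.1901]
tool_rot: [2.123, 0.198, -2.119]
contact_force: [0.9, -5.3, 4.4]
opening: 0.0168
5.2167 [0.572  0.007  0.1901] [ 0.95   -5.2532  4.381 ] [-0.622  -0.0986  0.0364] 0.016842394343443468
-79.18345051754358 [ 0.0022 -0.0022 -1.    ]
```

View pics/sc5c.png

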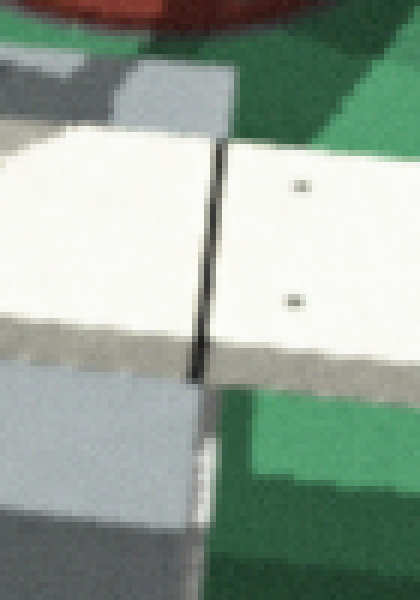

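View pics/si5c.png

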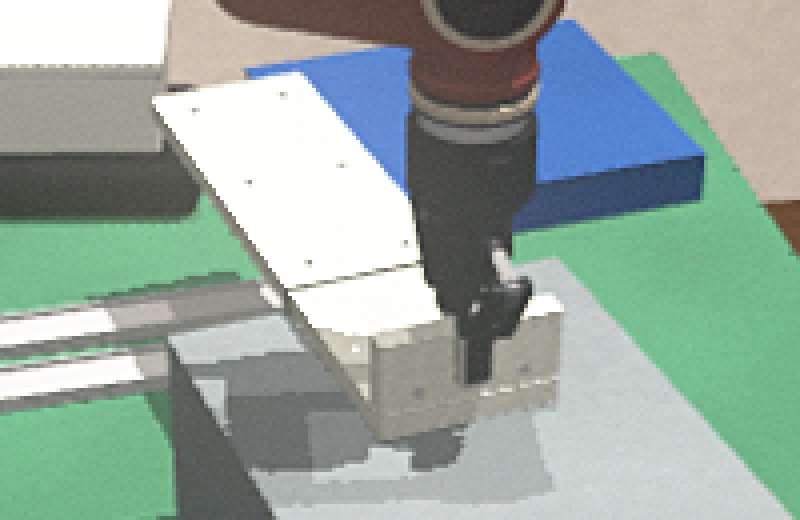

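View pics/scene5.png

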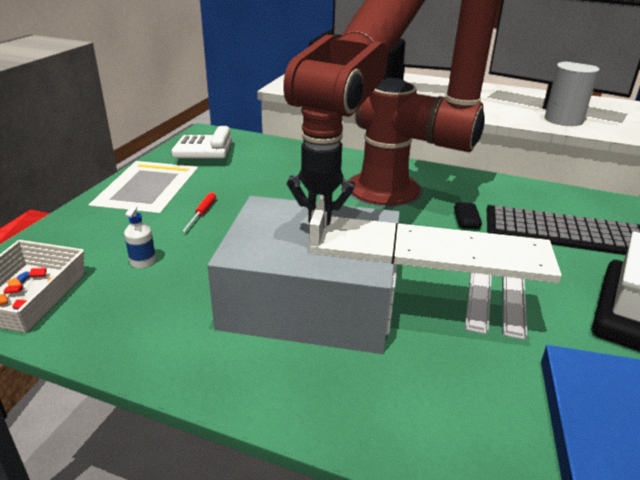

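```bash
cat > m5.py <<'E'
from meas import *
f=sys.argv[1]; g=cv2.imread(f).astype(float).mean(2)
pts=[]
for v in range(225,255):
    u=396.5+(393.0-396.5)*(v-223)/32; c=np.arange(int(u)-6,int(u)+8); s=g[v,c]
    w=np.clip(np.percentile(s,70)-30-s,0,None)
    if w.max()>60: pts.append((np.sum(w*c)/w.sum(),v))
c,n,a,b=fit(pts); L=[(np.polyval(c,v),v) for v in (a,b)]
print(n,L)
rel('scene',L,[(398.9,212),(397.7,221),(393.,265),(391.,285)])
E
python3 m5.py pics/scene5.png
```

```text
30 [(np.float64(396.20232451697444), np.float64(225.0)), (np.float64(393.1719547151606), np.float64(254.0))]
scene edge ang 10.721191316809893 resid mm [ 0.2422 -0.2462 -0.138   0.142 ] pts [[0.4073, 0.1323], [0.4461, 0.1392], [0.608, 0.17], [0.6695, 0.1819]]
  line ang 10.917900167162351 len 0.10716176887422453 ahead mm [-2.4598 -2.0919] mid [0.5459 0.156 ]
```

The line lies 2.1–2.5 mm short and parallel to the edge within 0.2°, so I nudge it forward.

```bash
python3 -m crank '[[[-0.0002,0.001,0,-0.1],[-0.0004,0.0023,0,-0.1],[-0.0004,0.0023,0,-0.1],[-0.0004,0.0023,0,-0.1]]]'
python3 - <<'E'
from h import *
np.set_printoptions(precision=4,suppress=True)
o=get_obs();print(o['t'],o['tool_pos'],o['contact_force'],o['opening'])
M=R.from_rotvec(o['tool_rot']).as_matrix();print(np.degrees(np.arctan2(M[1,1],M[0,1])))
for n in ['scene','side','wrist']:
    p,d=get_image(n);cv2.imwrite(f'pics/{n}6.png',p[:,:,::-1])
a=cv2.imread('pics/side6.png')[180:240,260:345];cv2.imwrite('pics/si6c.png',cv2.resize(a,None,fx=9,fy=9,interpolation=cv2.INTER_NEAREST))
a=cv2.imread('pics/scene6.png')[200:300,360:430];cv2.imwrite('pics/sc6c.png',cv2.resize(a,None,fx=6,fy=6,interpolation=cv2.INTER_NEAREST))
E
python3 m5.py pics/scene6.png
```

```text
t: 5.7
tool_pos: [0.5716, 0.0084, 0.1904]
tool_rot: [2.124, 0.194, -2.119]
contact_force: [1.6, -8.1, 5.2]
opening: 0.0168
5.7 [0.5716 0.0084 0.1904] [ 1.621  -8.085   5.1849] 0.016784101878721848
-79.29037556517386
30 [(np.float64(396.9317860292847), np.float64(225.0)), (np.float64(393.91240937922305), np.float64(254.0))]
scene edge ang 10.721191316809893 resid mm [ 0.2422 -0.2462 -0.138   0.142 ] pts [[0.4073, 0.1323], [0.4461, 0.1392], [0.608, 0.17], [0.6695, 0.1819]]
  line ang 10.865598648331114 len 0.1071868397059183 ahead mm [-0.9958 -0.7257] mid [0.5453 0.1574]
```

View pics/si6c.png

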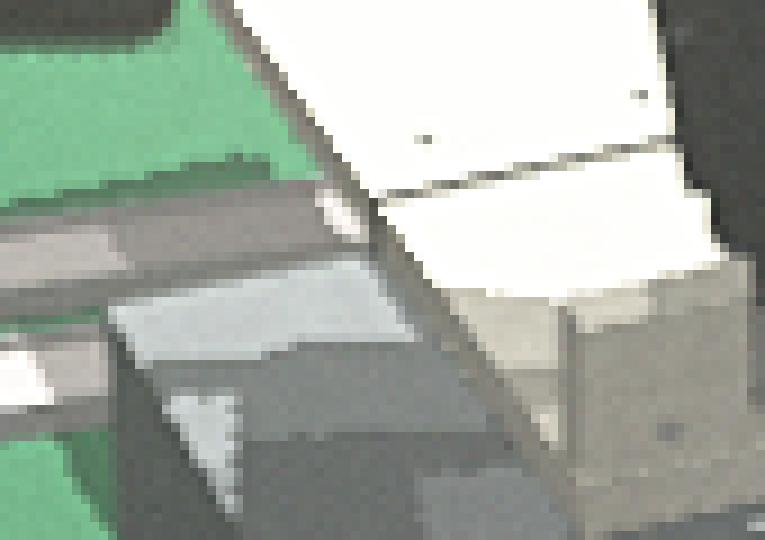

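View pics/sc6c.png

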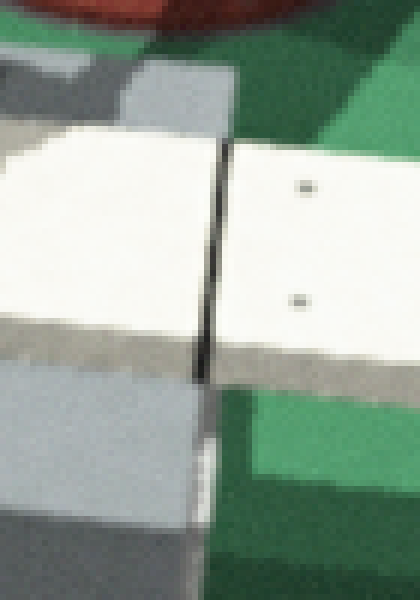

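View pics/wrist6.png

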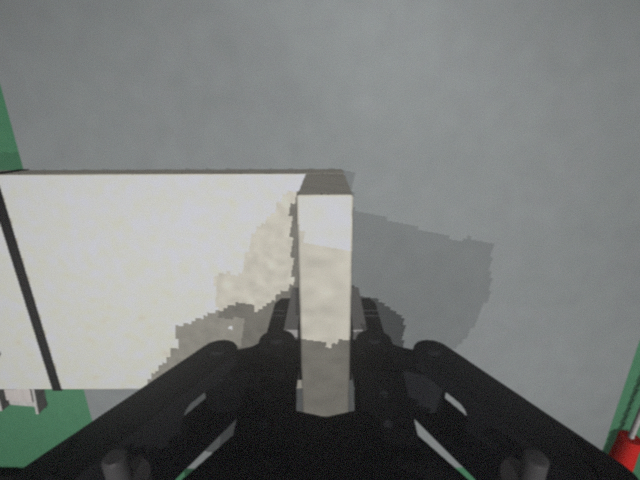

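```bash
python3 - <<'E'
import cv2
a=cv2.imread('pics/wrist6.png')
cv2.imwrite('pics/w6a.png',cv2.resize(a[70:200,0:60],None,fx=4.5,fy=4.5,interpolation=cv2.INTER_NEAREST))
cv2.imwrite('pics/w6b.png',cv2.resize(a[360:460,20:130],None,fx=6,fy=6,interpolation=cv2.INTER_NEAREST))
E
python3 - <<'E'
from meas import *
f=lambda x,y:(x/9-.5+260,y/9-.5+180)
rel('side',[f(385,200),f(668,144)],[f(115,306),f(365,262)])
E
```

```text
side edge ang 7.9285840601836375 resid mm [-0.  0.] pts [[0.4049, 0.1305], [0.4797, 0.1409]]
  line ang 10.396085262122387 len 0.08912677067536728 ahead mm [3.0539 6.891 ] mid [0.5304 0.153 ]
```

View pics/w6a.png

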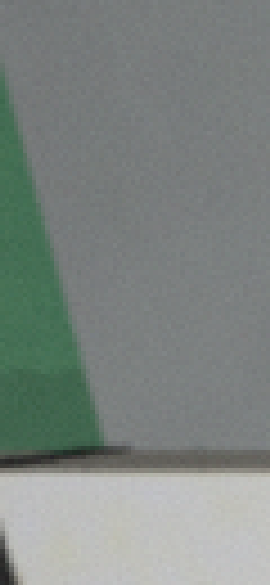

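View pics/w6b.png

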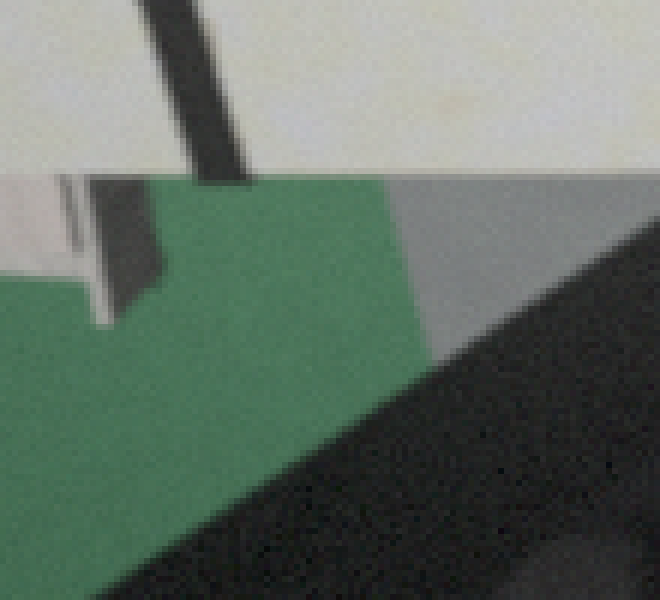

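```bash
python3 - <<'E'
from meas import *
g=cv2.imread('pics/wrist6.png').astype(float).mean(2)
pts=[]
for v in range(215,386):
    u=2+(56.5-2)*(v-190)/(389-190); lo=max(0,int(u)-12); c=np.arange(lo,int(u)+14); s=g[v,c]
    w=np.clip(np.percentile(s,60)-40-s,0,None)
    if w.max()>40: pts.append((np.sum(w*c)/w.sum(),v))
c,n,a,b=fit(pts);print(n,a,b)
rel('wrist',[(np.polyval(c,v),v) for v in (a,b)],[(0,85),(22.2,167.3),(83.7,389.5),(91.5,419.5)])
E
python3 - <<'E'
import cv2
a=cv2.imread('pics/wrist6.png')
cv2.imwrite('pics/w6d.png',cv2.resize(a[155:185,0:45],None,fx=16,fy=16,interpolation=cv2.INTER_NEAREST))
E
```

```text
166 220.0 385.0
wrist edge ang 10.701589757495562 resid mm [-0.0755  0.1169 -0.1591  0.1177] pts [[0.6416, 0.1761], [0.6044, 0.1692], [0.4696, 0.1435], [0.4459, 0.1393]]
  line ang 10.894339455040178 len 0.09536425246431847 ahead mm [-0.344  -0.6648] mid [0.5356 0.1556]
```

View pics/w6d.png

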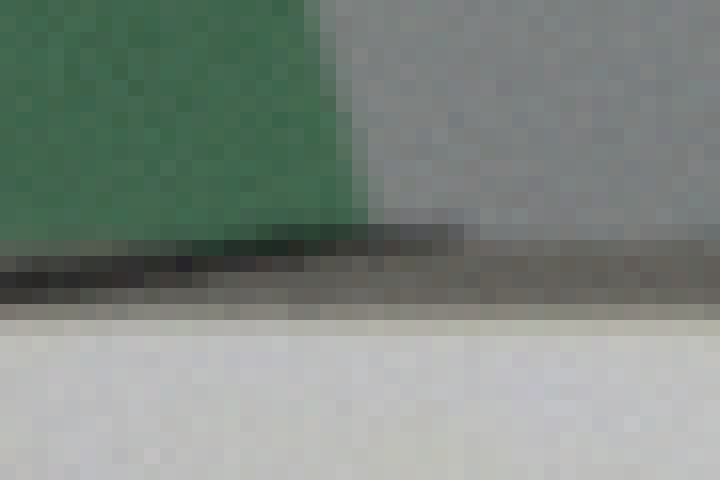

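Scene and wrist agree: the line is 0.3–1 mm short and within 0.2° of square. The side reading disagrees, but it rests on a short, blurred piece of edge, so I discount it. I make a last small nudge and press down slightly so the plank stays flat.

```bash
python3 -m crank '[[[-0.0001,0.0005,0,-0.1],[-0.0002,0.0009,0,-0.1],[-0.0002,0.0009,-0.0005,-0.1],[-0.0002,0.0009,-0.001,-0.1],[-0.0002,0.0009,-0.001,-0.1]]]' && python3 -m crank '[[[0,0,0,0],[0,0,0,0],[0,0,0,0],[0,0,0,0]]]'
python3 - <<'E'
from meas import *
o=get_obs();print(o['t'],o['tool_pos'],o['contact_force'],o['opening'])
M=R.from_rotvec(o['tool_rot']).as_matrix();print(np.degrees(np.arctan2(M[1,1],M[0,1])),M[:,0])
for n in ['scene','wrist']:
    p,d=get_image(n);cv2.imwrite(f'pics/{n}7.png',p[:,:,::-1])
    if n=='scene':
        np.save('pics/sd7.npy',d)
a=cv2.imread('pics/wrist7.png');g=a.astype(float).mean(2)
pts=[]
for v in range(215,386):
    u=2+(56.5-2)*(v-190)/(389-190); lo=max(0,int(u)-12); c=np.arange(lo,int(u)+14); s=g[v,c]
    w=np.clip(np.percentile(s,60)-40-s,0,None)
    if w.max()>40: pts.append((np.sum(w*c)/w.sum(),v))
c,n,x,b=fit(pts);L=[(np.polyval(c,v),v) for v in (x,b)]
# edge: green/grey transition by row
gr=a[:,:,1].astype(float)-(a[:,:,0].astype(float)+a[:,:,2])/2
E=[]
for v in list(range(95,165))+list(range(393,412)):
    u=0+(91.5)*(v-85)/(419.5-85); lo=max(0,int(u)-8); cc=np.arange(lo,int(u)+10); s=gr[v,cc]
    i=np.where((s[:-1]>18)&(s[1:]<=18))[0]
    if len(i)==1: i=i[0];E.append((cc[i]+(s[i]-18)/(s[i]-s[i+1]),v))
ce,ne,e0,e1=fit(E);print(ne,e0,e1)
rel('wrist',L,[(np.polyval(ce,v),v) for v in (e0,e1)])
# depth check of plank top height along plank in scene
cm=camera_model('scene');d=np.load('pics/sd7.npy')
for uv in [(350,238),(420,245),(480,252),(535,260)]:
    z=np.median(d[uv[1]-2:uv[1]+3,uv[0]-2:uv[0]+3]); r=np.array([(uv[0]-cm['cx'])/cm['fx'],(uv[1]-cm['cy'])/cm['fy'],1])*z
    print(uv,cm['xyz']+R.from_rotvec(cm['attitude']).apply(r))
cv2.imwrite('pics/w7d.png',cv2.resize(a[155:185,0:45],None,fx=16,fy=16,interpolation=cv2.INTER_NEAREST))
E
python3 m5.py pics/scene7.png
```

```text
t: 6.27
tool_pos: [0.5715, 0.0089, 0.1901]
tool_rot: [2.124, 0.192, -2.12]
contact_force: [-0.1, -9.5, 8.0]
opening: 0.0167
t: 6.6
tool_pos: [0.5715, 0.0089, 0.1901]
tool_rot: [2.124, 0.192, -2.12]
contact_force: [0.1, -8.1, 8.0]
opening: 0.017
6.6 [0.5715 0.0089 0.1901] [ 0.1426 -8.0887  8.0228] 0.0170288091345348
-79.39108214266822 [ 0.0025 -0.0047 -1.    ]
88 95.0 411.0
wrist edge ang 10.648402652311322 resid mm [-0. -0.] pts [[0.6375, 0.1754], [0.4533, 0.1407]]
  line ang 10.840506278664858 len 0.09367959419163042 ahead mm [ 0.1955 -0.1186] mid [0.5352 0.1562]
(350, 238) [0.5787 0.0745 0.1793]
(420, 245) [0.5496 0.2067 0.1788]
(480, 252) [0.5281 0.3172 0.1779]
(535, 260) [0.5159 0.4158 0.178 ]
30 [(np.float64(397.2763945254883), np.float64(225.0)), (np.float64(394.23399160303666), np.float64(254.0))]
scene edge ang 10.721191316809893 resid mm [ 0.2422 -0.2462 -0.138   0.142 ] pts [[0.4073, 0.1323], [0.4461, 0.1392], [0.608, 0.17], [0.6695, 0.1819]]
  line ang 10.81305495032171 len 0.10720960363097638 ahead mm [-0.3042 -0.1323] mid [0.5451 0.158 ]
```

View pics/w7d.png

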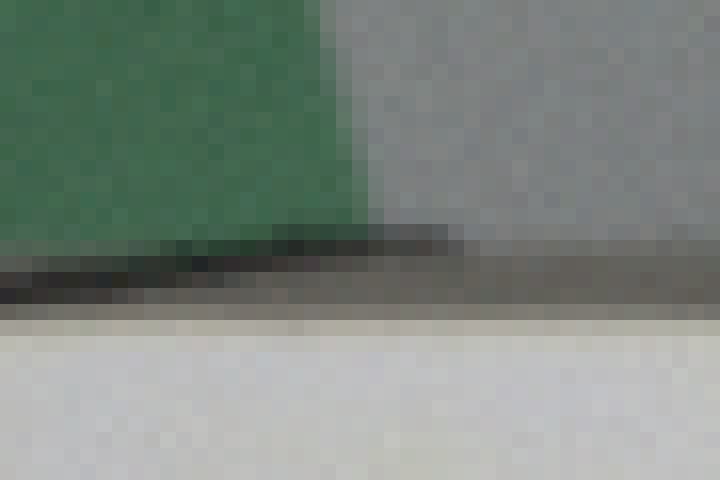

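View pics/scene7.png

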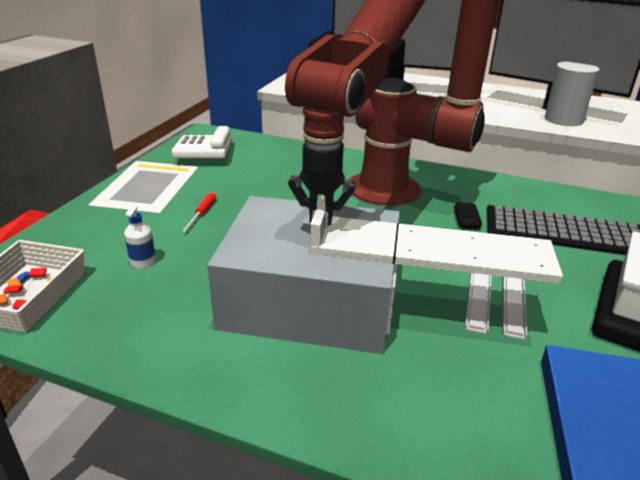

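The line is within 0.3 mm of the edge and 0.1–0.2° of square in both views. The plank's top is level at 0.178–0.179 m along its length, the grip is steady, and the other objects haven't moved. Handing in.

```bash
python3 -c "
from station import *
print(finish_job())"
```

```text
the job is handed in; nothing more can be done
None
```

I gripped the plank's rear upstand and slid it about 127 mm out over the drawer fronts, turning it about 4.4° to square it with the cabinet. I handed the job in at about 7 s, still holding it with a 110 N grip and pressing down lightly.

- **Line on the edge:** in the last scene and wrist views the line lies within about 0.3 mm of the cabinet's front top edge and within 0.1–0.2° of square.
- **Flat on the cabinet:** depth readings along the plank's top give 0.178–0.179 m, against the 0.178 m expected. The wrist force held steady at about 11 N.
- **Other objects:** the runners, screwdriver and sanitiser looked unmoved in the scene view.
- **One check disagreed:** before the last nudge, the side camera put the line 3–7 mm past the edge. I discounted it because only a short, blurred piece of the edge was visible there, and I did not repeat it.

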